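Open the soap jar in the shower caddy

TASK

The jar of soap tablets stands in the square socket of the clear shower caddy, under a loose splash lid: lift that lid off by its blue knob and set it down, without dropping it, flat on the grey-black rubber mat. Then grip the jar's tight black cap and unscrew it anticlockwise while the caddy's socket braces the jar, stop turning as soon as the threads let go, and lift the cap straight up off the jar, which must stay seated in its socket. Finish while still holding the cap level, two to five centimetres straight above the open mouth and turned no further, and leave the other bath things undisturbed.

Things in the scene. Friction and masses are not known exactly. Their poses are not given: they have to be found in the camera images.
- caddy: clear plastic caddy, fixed to the bench. Origin: underside centre of its square front bay, 160 x 160 mm outside, 152 inside, walls 118 high; x points to the open back bay (70 deep, walls 70 high, razor in it 92 high). Mid-bay, on the 6 mm floor, a white square socket (77 mm inside, 30 deep) keeps the jar from turning. An open gripper has room between cap and walls
- lid: loose clear square lid with white border, 166 x 166 x 4 mm, 140 g, lying on the caddy's rim. Origin: centre of the plate's underside (118 mm above the bench when on the caddy); a 6 mm deep white lip, 146 mm square, hangs inside the rim with 3 mm play, so the origin lies 10 mm above the bench when the lid lies flat on the mat. z up through the knob
- lid_knob (a point): middle of the grip of the lid's blue round knob: 26 mm diameter, grip height 22 mm, centre 23 mm above the plate's underside
- jar: square amber glass jar, 74 x 74 mm, shoulder at 60 mm, round threaded neck 44 mm wide up to 88.5 mm, about 0.4 kg, loose in the caddy's socket (1.5 mm play each side, underside 6 mm above the bench). Origin: underside centre, z up, x along the caddy's x. Pull up before the threads are free and the jar comes along with the cap
- jar_mouth (a point): centre of the jar's mouth, 88.5 mm above the jar's underside, on the thread axis, z up. A black rubber sealing ring on the rim is squeezed by the closed cap and springs up about 3 mm as the cap loosens
- thread_exit (a point): same point as jar_mouth; its x axis, 1.40 rad anticlockwise of the jar's x, shows where the cap's x should point when the cap is free. Quick thread: turning anticlockwise from above, tight for the first half (under 1 N m), the cap lets go 0.30 rad before this direction and meets the next thread 0.40 rad past it
- cap: black ribbed screw cap, 57 mm diameter, 25.5 high, 90 g, orange mark on top along its +x. Origin: centre of its lower edge (about 69 mm above the jar's underside when closed, 9 above its shoulder). Closed, its x points -0.04 to 0.14 rad anticlockwise of the jar's x. Unscrewing it rises up to 4 mm; turning it without rising also works. Grip it over most of its height, 60 N or more
- mat: ribbed grey-black rubber mat, 190 x 190 x 4 mm, fixed on the bench to the left or right of the caddy, empty. Origin: underside centre, z up
- pump_bottle: closed white pump bottle, 66 mm diameter, 179 mm high, bystander on the other side of the caddy from the mat; origin underside centre
- squeegee: clear acrylic squeegee lying flat at the back right, handle 160 mm, blade 232 mm, bystander; origin below the handle's near end, 175 mm from the blade, on the bench
- scrubber: blue long-handled tub scrubber lying across the back, 390 mm long, bystander; origin on the bench 35 mm in front of its middle
- suction_hook: black suction cup with a chrome hook, 58 mm diameter, 37 mm high, bystander between caddy and robot; origin underside centre
- shampoo: green bottle, 60 mm diameter, 190 mm high, bystander at the left; origin underside centre
- soap_dish: white dish 115 x 80 mm with a yellow bar of soap, 34 mm high, bystander near the robot on the right; origin underside centre
Not all that is in view belongs to the job. Leave any turquoise or yellow look-alike of the lid alone.

How it is judged:
By the outcome, as a careful person would: the job done as asked, in the order asked, and still so for the second after the job is handed in, while the arm keeps its last pose, push and grip.
It also fails if it takes over 53 s, if anything falls off the work surface, if the arm or the gripper's body presses on something with over 40 N, if the wrist force passes 120 N, or if a joint passes its speed limit or range.

ROBOT

A 7-joint arm with a two-finger parallel gripper is mounted at the origin on the work surface. World frame = base frame: x ahead of the robot, y to its left, z up, the work surface at z = 0. Lengths are in m, angles in rad, forces in N, time in s.
With the tool pointing down it reaches from about 0.425 to 0.875 m from the base axis. Payload 8.4 kg.
Tool frame: the origin (TCP) lies midway between the tips of the shut fingers; the grasp point (between the pads) lies 19 mm behind it; z points along the fingers, x is the direction in which the jaws open and shut, and the axes are right-handed (so a half turn about z gives the same grasp; the last joint's range is limited). The gripper opens to 85 mm and grips with 20 to 120 N. Pads are 22 mm wide; open, the fingers measure 114 mm over their backs; the gripper's body (76 mm by 85 mm) begins 54 mm behind the grasp point. The pads swing forward as they close: fully open they stand 13 mm farther back than shut.
Start: joints at [-1.348, 0.333, 0.04, 1.465, -0.013, 1.343, -0.059], TCP at [0.206, 0.617, 0.198] pointing down, gripper open.
Joint ranges: [-2.58, 2.58], [-0.38, 2.09], [-1.3, 1.39], [0.25, 2.4], [-1.5, 4.64], [0.08, 2.09], [-2.65, 2.65]. Speed limits (rad/s): [2.22, 2.22, 2.79, 2.79, 3.14, 3.14, 3.14].

INTERFACE

Orientations are given as a 3x3 rotation matrix whose columns are the frame's x, y, z axes.
In Python, from station import arm gives the robot as it stands.
- The arm moves only by the tool arm_command, never from a script. Its argument "series" is a list of rows, each an object with "offset": the shift along the tool's x, y, z in cm, a list of three; "rotation": the turn, a rotation vector about the tool's x, y, z in rad, a list of three; "jaw": the opening, from 0 (shut) to 1 (fully open). A call has 1 to 8 rows; each row shifts and turns the pose as measured when the row begins, along the tool's axes as they then stand; what a row does not reach is not made up. A row lasts 1/12 s, in which the tool goes at most 41.7 mm and 7.16 degrees, less where a joint would pass 70% of its speed; a pose out of reach is approached as far as the arm can. A call is refused whole if a number of a shift passes 4.17 or a number of a turn 0.125, either way. A call with a gripper value outside its range is refused whole. The fingers move at their own pace and stop on an object; "squeeze" is the grip in N (left out, the last holds). Time passes only in rows, so rows that do not move let the fingers close. It gives the time, the measured TCP pose, the force and the opening at its end, in the units of the state.
- arm.get_state(): the state, without advancing time (a new reading comes with each control period).
- arm.snapshot(name): name is "scene" or "top" or "wrist"; returns the picture (480x640x3 uint8, blue, green, red); there is no depth.
- arm.get_calibration(name): a dict with "fx", "fy", "cx", "cy" (pixels), "T" (4x4, takes a point from camera to world coordinates). Camera axes: x right, y up, looking along -z (the intrinsics and any distortion apply to the point x, -y, -z); pixel columns grow to the right and rows downward; lengths in m; the calibration is good to about 2 mm. A picture is of the moment at which its call begins: read the wrist's pose just before it. get_calibration takes no time and is no camera call; for the wrist camera it gives the pose at the moment of the call.
- arm.hand_in(): hands the job in, once; it reports no verdict.
Trained networks look in the newest picture that a camera, given by its name, has taken for a name from the list of things; names that differ only in an ending like _2 or _b are one class to them, and where a whole thing is asked for, a point or a joint stands for the part that bears it (a point fixed in the world has none). Each returns a list of dicts, best first, with "p" (0 to 1); they miss things now and then, are a little off and sometimes report something else, mostly with a low value. They report only what shows in the picture. A call takes as long as a camera call. They do not tell look-alikes from the thing itself.
- arm.outline_of(camera, thing): "pixels" (480x640 bool, what is visible of it).
- arm.spot_point(camera, thing): "xyz" ([x, y, z] in m, in the coordinates of the camera as it stood for that picture, good to about 4 mm: a listed point, or the origin of a listed thing).
The state is a dict: "t": time; "joint_pos": joint angles; "joint_vel": joint speeds; "joint_torque": joint torques, N m; "position": TCP position; "eef_rot": TCP orientation; "contact_force": force on the tool from outside, world axes, zero at the start; "ft_torque": the same for the moment, N m; "width": finger opening in m.
Only numpy, scipy, OpenCV 4.12 (cv2) and the standard library are available. Lean on these libraries where they do the work, as an engineer would, in place of code of your own. Each camera call takes 0.05 s, during which the arm holds its last target. There are 200 camera calls.

## Working session

There is one attempt and no reset: what is moved stays moved. The work goes in short steps, Python scripts to look and compute and a tool call to move; the robot and the scene stay as the last step left them, time stands still between calls to the robot, and variables do not carry over. Pictures are saved under pics/ and viewed, about 8 in all and at most 12, crops included, and the job is handed in when it is done.

Besides the shell and the picture viewer there is one more tool, called after "Emit:" by a JSON object that holds its "name" and its "arguments". arm_command: Moves the arm, as the interface text tells. Its arguments: {"type":"object","properties":{"series":{"type":"array","items":{"type":"object","properties":{"offset":{"type":"array","items":{"type":"number"}},"rotation":{"type":"array","items":{"type":"number"}},"jaw":{"type":"number"}}}},"squeeze":{"type":"number"}},"required":["series"]}

```bash
mkdir -p pics; cat > h.py <<'E'
import numpy as np, cv2
from station import arm
def w(cam,p):
    T=np.array(arm.get_calibration(cam)["T"]); return (T@np.r_[p,1])[:3]
def spots(cam,things):
    T=np.array(arm.get_calibration(cam)["T"])
    for n in things:
        for d in arm.spot_point(cam,n)[:3]:
            print(cam,n,round(d["p"],2),np.round((T@np.r_[d["xyz"],1])[:3],4))
def st():
    s=arm.get_state(); print(round(s["t"],2),"pos",np.round(s["position"],4),"F",np.round(s["contact_force"],1),"M",np.round(s["ft_torque"],2),"w",round(s["width"],4)); print(np.round(s["eef_rot"],3).tolist(), np.round(s["joint_pos"],2)); return s
E
python3 - <<'E'
from h import *
st()
a=arm.snapshot("scene");b=arm.snapshot("top")
cv2.imwrite("pics/1.png",a);cv2.imwrite("pics/2.png",b)
spots("top",["lid","lid_knob","caddy","jar","cap","mat","pump_bottle","shampoo"])
spots("scene",["lid","lid_knob","caddy","cap","mat"])
E
```

```text
0.0 pos [0.2055 0.6161 0.1969] F [0.2 0.6 0.7] M [ 0.01 -0.02 -0.06] w 0.0856
[[0.316, 0.949, -0.0], [0.949, -0.316, -0.002], [-0.002, 0.0, -1.0]] [-1.35  0.33  0.04  1.47 -0.01  1.34 -0.06]
top lid 0.9 [ 0.574  -0.0619  0.1178]
top lid 0.68 [ 0.319  -0.5303  0.0032]
top lid 0.61 [0.1807 0.2928 0.0093]
top lid_knob 0.96 [ 0.3179 -0.5301  0.0336]
top lid_knob 0.93 [0.1775 0.2914 0.026 ]
top lid_knob 0.73 [ 0.5717 -0.0595  0.1392]
top caddy 0.56 [0.7972 0.0358 0.0043]
top mat 0.91 [ 0.4764  0.3416 -0.0058]
top mat 0.53 [ 0.4949 -0.3384 -0.004 ]
top pump_bottle 0.69 [ 0.4971 -0.3389 -0.0008]
top shampoo 0.81 [0.5372 0.5214 0.0011]
top shampoo 0.75 [ 0.2662 -0.3025  0.0041]
top shampoo 0.29 [ 0.4784  0.3425 -0.007 ]
scene lid 0.81 [ 0.5777 -0.0553  0.1169]
scene lid 0.68 [0.1791 0.2988 0.0049]
scene lid 0.55 [ 0.3162 -0.5259  0.0103]
scene lid_knob 0.83 [ 0.5729 -0.0577  0.1431]
scene lid_knob 0.83 [0.1797 0.299  0.0312]
scene lid_knob 0.58 [ 0.319  -0.5276  0.0291]
scene caddy 0.97 [ 0.5725 -0.058   0.0012]
scene mat 0.62 [0.4762 0.3422 0.0028]
```

View pics/1.png

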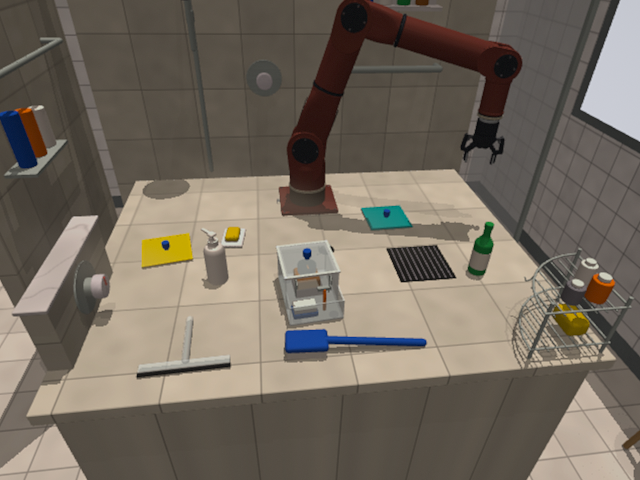

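View pics/2.png

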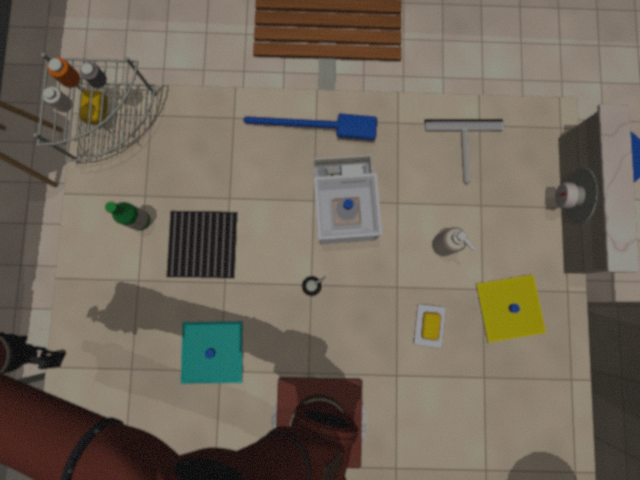

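The scene picture shows the clear caddy with a blue knob at about (307,254). The mat is at (420,262). The turquoise (386,217) and yellow (166,248) lids are the look-alikes. In the top view the knob is at (348,205) and the mat at (203,244). The network positions agree with both pictures, so I'm setting out.

Emit:
{"name": "arm_command", "arguments": {"series": [{"offset":[-2.6,2.8,-1.0],"rotation":[0,0,0],"jaw":1},{"offset":[-2.6,2.8,-1.0],"rotation":[0,0,0],"jaw":1},{"offset":[-2.6,2.8,-1.0],"rotation":[0,0,0],"jaw":1},{"offset":[-2.6,2.8,-1.0],"rotation":[0,0,0],"jaw":1},{"offset":[-2.6,2.8,-1.0],"rotation":[0,0,0],"jaw":1},{"offset":[-2.6,2.8,-1.0],"rotation":[0,0,0],"jaw":1},{"offset":[-2.6,2.8,0],"rotation":[0,0,0],"jaw":1},{"offset":[-2.6,2.8,0],"rotation":[0,0,0],"jaw":1}]}}

```text
t: 1.42
position: [0.3513, 0.345, 0.2574]
eef_rot: [[0.301, 0.954, -0.004], [0.954, -0.301, 0.0], [-0.001, -0.003, -1.0]]
contact_force: [1.3, 0.9, 0.6]
width: 0.0852
```

Emit:
{"name": "arm_command", "arguments": {"series": [{"offset":[-2.6,2.8,0],"rotation":[0,0,0],"jaw":1},{"offset":[-2.6,2.8,0],"rotation":[0,0,0],"jaw":1},{"offset":[-2.6,2.8,0],"rotation":[0,0,0],"jaw":1},{"offset":[-2.6,2.8,0],"rotation":[0,0,0],"jaw":1},{"offset":[-2.6,2.8,0],"rotation":[0,0,0],"jaw":1},{"offset":[-2.6,2.8,0],"rotation":[0,0,0],"jaw":1},{"offset":[-2.6,2.8,0],"rotation":[0,0,0],"jaw":1},{"offset":[-2.6,2.8,0],"rotation":[0,0,0],"jaw":1}]}}

```text
t: 2.08
position: [0.5073, 0.0641, 0.2599]
eef_rot: [[0.301, 0.954, 0.002], [0.954, -0.301, 0.008], [0.008, -0.0, -1.0]]
contact_force: [0.8, 0.2, 0.9]
width: 0.0857
```

Emit:
{"name": "arm_command", "arguments": {"series": [{"offset":[-2.5,2.5,0],"rotation":[0,0,0.12],"jaw":1},{"offset":[-2.8,2.2,0],"rotation":[0,0,0.12],"jaw":1},{"offset":[-2.8,2.0,0],"rotation":[0,0,0.12],"jaw":1},{"offset":[-2.0,1.0,0],"rotation":[0,0,0.12],"jaw":1},{"offset":[0,0,0],"rotation":[0,0,0.12],"jaw":1},{"offset":[0,0,0],"rotation":[0,0,0],"jaw":1}]}}

```text
t: 2.58
position: [0.5325, -0.0755, 0.2605]
eef_rot: [[0.808, 0.589, 0.007], [0.589, -0.808, 0.005], [0.009, 0.0, -1.0]]
contact_force: [0.1, 1.1, -0.2]
width: 0.0852
```

```bash
python3 - <<'E'
from h import *
s=st()
a=arm.snapshot("wrist");cv2.imwrite("pics/3.png",a)
spots("wrist",["lid","lid_knob","caddy","jar","cap"])
# top view edge fits, yaw of lid and mat
arm.snapshot("top"); c=arm.get_calibration("top"); T=np.array(c["T"]); print({k:v for k,v in c.items() if k!="T"})
def proj(uv,z):
    d=np.array([(uv[0]-c["cx"])/c["fx"],-(uv[1]-c["cy"])/c["fy"],-1]); d=T[:3,:3]@d
    return T[:3,3]+d*(z-T[2,3])/d[2]
for n,z in (("mat",.004),):
  for d in arm.outline_of("top",n)[:2]:
    p=np.argwhere(d["pixels"])[:,::-1].astype(np.float32)
    q=np.array([proj(x,z)[:2] for x in p],np.float32)
    r=cv2.minAreaRect(q); print(n,d["p"],len(p),r)
E
```

```text
2.58 pos [ 0.5325 -0.0755  0.2605] F [ 0.1  1.1 -0.2] M [ 0.    0.   -0.02] w 0.0852
[[0.808, 0.589, 0.007], [0.589, -0.808, 0.005], [0.009, 0.0, -1.0]] [-0.63  0.06  0.73  1.68 -0.05  1.41  0.74]
wrist lid 0.98 [ 0.573  -0.06    0.1135]
wrist lid 0.98 [ 0.3188 -0.5299  0.0086]
wrist lid_knob 0.72 [ 0.5702 -0.0546  0.1365]
{'fx': 453.7293840181838, 'fy': 453.7293840181838, 'cx': 324.38120775897494, 'cy': 244.24875459024676}
mat 0.59 4542 ((0.47501450777053833, 0.3422750234603882), (0.19333943724632263, 0.1926480531692505), 1.2745195627212524)
```

View pics/3.png

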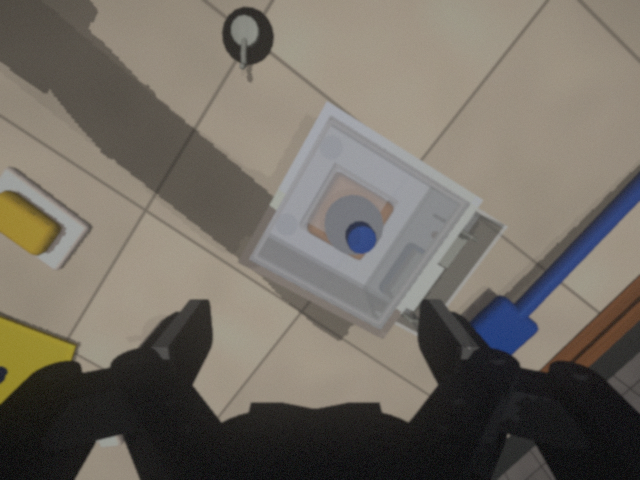

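The wrist view shows the knob at (361,237) on the lid. The lid's corners are near (328,102), (481,203), (384,337) and (243,262), and the razor bay is at lower right. Next I'm projecting these points into world coordinates.

```bash
cat >> h.py <<'E'
def pj(c,uv,z):
    T=np.array(c["T"]); d=T[:3,:3]@np.array([(uv[0]-c["cx"])/c["fx"],-(uv[1]-c["cy"])/c["fy"],-1])
    return T[:3,3]+d*(z-T[2,3])/d[2]
def rect(cam,n,z,k=1):
    c=arm.get_calibration(cam)
    for d in arm.outline_of(cam,n)[:k]:
        m=d["pixels"].astype(np.uint8); cs,_=cv2.findContours(m,0,2); p=max(cs,key=cv2.contourArea)[:,0]
        q=np.array([pj(c,x,z)[:2] for x in p],np.float32); r=cv2.minAreaRect(q)
        print(cam,n,round(d["p"],2),np.round(np.r_[r[0],r[1],r[2]],4), "pix", np.round(cv2.boxPoints(cv2.minAreaRect(p))).tolist())
E
python3 - <<'E'
from h import *
c=arm.get_calibration("wrist")
rect("wrist","lid",.122); rect("wrist","lid_knob",.141,2)
q=[pj(c,u,.12)[:2] for u in [(328,102),(481,203),(384,337),(243,262)]]; print(np.round(q,4), np.mean(q,0))
print(pj(c,(361,237),.15))
E
```

```text
wrist lid 0.68 [ 0.395  -0.3686  0.0735  0.1031 22.8375] pix [[-0.0, 317.0], [75.0, 317.0], [75.0, 401.0], [0.0, 401.0]]
wrist lid_knob 0.97 [ 0.566  -0.0544  0.1564  0.1562  6.3137] pix [[235.0, 260.0], [326.0, 101.0], [486.0, 193.0], [395.0, 351.0]]
wrist lid_knob 0.59 [ 0.4008 -0.347   0.07    0.0977 22.7983] pix [[-0.0, 316.0], [76.0, 316.0], [76.0, 401.0], [0.0, 401.0]]
[[ 0.4812  0.0168]
 [ 0.6464  0.0323]
 [ 0.6638 -0.1276]
 [ 0.5027 -0.1457]] [ 0.57349919 -0.05606234]
[ 0.56959435 -0.05497726  0.15      ]
```

Emit:
{"name": "arm_command", "arguments": {"series": [{"offset":[2.2,0.4,2.0],"rotation":[0,0,0],"jaw":1},{"offset":[2.0,0.4,3.0],"rotation":[0,0,0],"jaw":1},{"offset":[0.3,0.1,3.0],"rotation":[0,0,0],"jaw":1},{"offset":[0,0,0.5],"rotation":[0,0,0],"jaw":0.8},{"offset":[0,0,0],"rotation":[0,0,0],"jaw":0.7}], "squeeze": 40}}

```text
t: 3.5
position: [0.5782, -0.0514, 0.1753]
eef_rot: [[0.799, 0.601, 0.012], [0.601, -0.799, 0.007], [0.014, 0.002, -1.0]]
contact_force: [0.1, 0.4, 0.8]
width: 0.0639
```

```bash
python3 - <<'E'
from h import *
s=st()
a=arm.snapshot("wrist");cv2.imwrite("pics/4.png",a)
spots("wrist",["lid","lid_knob"])
E
```

```text
3.5 pos [ 0.5782 -0.0514  0.1753] F [0.1 0.4 0.8] M [-0.01  0.06  0.02] w 0.0639
[[0.799, 0.601, 0.012], [0.601, -0.799, 0.007], [0.014, 0.002, -1.0]] [-0.6   0.23  0.72  1.71 -0.17  1.25  0.81]
wrist lid 0.96 [ 0.5695 -0.0582  0.1169]
wrist lid 0.37 [ 0.5675 -0.054   0.1381]
wrist lid_knob 0.8 [ 0.5697 -0.0554  0.1411]
```

View pics/4.png

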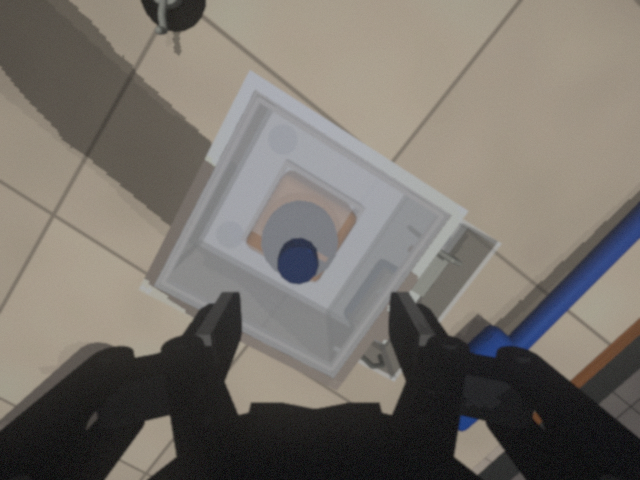

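The knob is at (298,261), between the fingers but a bit left of centre. I'm correcting for that, descending and gripping.

Emit:
{"name": "arm_command", "arguments": {"series": [{"offset":[-0.9,-0.1,1.5],"rotation":[0,-0.014,0],"jaw":0.7},{"offset":[-0.1,0,2.0],"rotation":[0,0,0],"jaw":0.7},{"offset":[0,0,1.0],"rotation":[0,0,0],"jaw":0.7},{"offset":[0,0,0],"rotation":[0,0,0],"jaw":0.7}]}}

```text
t: 3.98
position: [0.574, -0.0584, 0.1394]
eef_rot: [[0.8, 0.6, 0.016], [0.6, -0.8, 0.002], [0.014, 0.008, -1.0]]
contact_force: [0.0, 0.2, -0.3]
width: 0.0595
```

```bash
python3 - <<'E'
from h import *
st()
E
```

```text
3.98 pos [ 0.574  -0.0584  0.1394] F [ 0.   0.2 -0.3] M [-0.02  0.05 -0.03] w 0.0595
[[0.8, 0.6, 0.016], [0.6, -0.8, 0.002], [0.014, 0.008, -1.0]] [-0.59  0.25  0.72  1.77 -0.18  1.17  0.83]
```

Emit:
{"name": "arm_command", "arguments": {"series": [{"offset":[-0.2,-0.35,0.9],"rotation":[0,-0.014,0],"jaw":0.6},{"offset":[0,0,0.5],"rotation":[0.005,-0.005,0],"jaw":0.5},{"offset":[0,0,0],"rotation":[0,0,0],"jaw":0.2},{"offset":[0,0,0],"rotation":[0,0,0],"jaw":0},{"offset":[0,0,0],"rotation":[0,0,0],"jaw":0},{"offset":[0,0,0],"rotation":[0,0,0],"jaw":0},{"offset":[0,0,0],"rotation":[0,0,0],"jaw":0}], "squeeze": 50}}

```text
t: 4.57
position: [0.5727, -0.0567, 0.129]
eef_rot: [[0.8, 0.599, 0.001], [0.599, -0.8, -0.005], [-0.002, 0.005, -1.0]]
contact_force: [0.5, 0.4, -0.8]
width: 0.0002
```

```bash
python3 - <<'E'
from h import *
st()
E
```

```text
4.57 pos [ 0.5727 -0.0567  0.129 ] F [ 0.5  0.4 -0.8] M [ 0.01  0.   -0.02] w 0.0002
[[0.8, 0.599, 0.001], [0.599, -0.8, -0.005], [-0.002, 0.005, -1.0]] [-0.59  0.27  0.71  1.77 -0.18  1.17  0.82]
```

```bash
python3 - <<'E'
from h import *
a=arm.snapshot("wrist"); b=arm.snapshot("scene")
b=cv2.resize(b[200:340,230:400],None,fx=3,fy=3)
cv2.imwrite("pics/5.png",np.hstack([cv2.resize(a,(420,315)),cv2.resize(b,(380,315))]))
spots("wrist",["lid","lid_knob"]);spots("scene",["lid","lid_knob"]); arm.snapshot("top"); spots("top",["lid","lid_knob"])
E
```

```text
wrist lid 0.74 [ 0.5687 -0.0599  0.1131]
wrist lid_knob 0.87 [ 0.5676 -0.0576  0.1387]
scene lid 0.98 [0.1831 0.301  0.0053]
scene lid 0.9 [ 0.5731 -0.0573  0.1193]
scene lid 0.62 [ 0.3157 -0.5267  0.009 ]
scene lid_knob 0.93 [ 0.5689 -0.057   0.1418]
scene lid_knob 0.88 [0.179  0.2986 0.0304]
scene lid_knob 0.67 [ 0.3182 -0.5283  0.0279]
top lid 0.75 [0.1781 0.2926 0.0057]
top lid_knob 0.8 [0.1765 0.2923 0.0259]
top lid_knob 0.65 [ 0.3179 -0.5311  0.0297]
```

View pics/5.png

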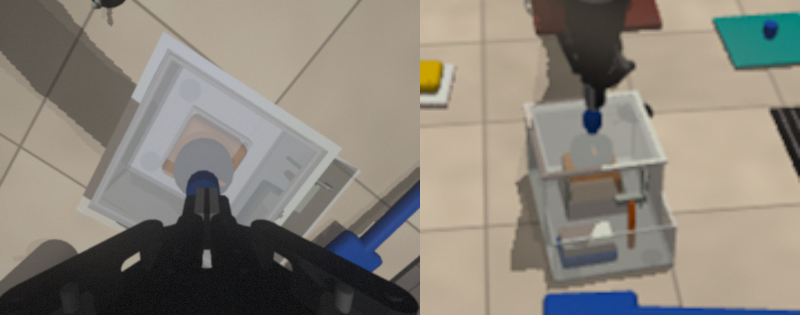

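```bash
python3 - <<'E'
from h import *
a=cv2.imread("pics/5.png")
def px(cam,P):
    c=arm.get_calibration(cam); p=np.linalg.inv(np.array(c["T"]))@np.r_[P,1]
    return c["cx"]+c["fx"]*p[0]/-p[2], c["cy"]-c["fy"]*p[1]/-p[2]
s=arm.get_state(); P=np.array(s["position"])
out=[]
for cam,w in (("wrist",(250,220,150,150)),("scene",(270,220,80,80))):
    im=arm.snapshot(cam)
    for Q,col in ((P,(0,0,255)),(P+[0,0,.02],(0,255,255)),(np.array([.5695,-.0565,.152]),(0,255,0)),(np.array([.5695,-.0565,.122]),(255,0,255))):
        u=px(cam,Q); print(cam,np.round(u)); 
        x,y,ww,hh=w
    x,y,ww,hh=w
    out.append(cv2.resize(im[y:y+hh,x:x+ww],(390,390),interpolation=cv2.INTER_CUBIC))
cv2.imwrite("pics/6.png",np.hstack(out))
print(arm.get_calibration("wrist")["T"])
E
```

```text
wrist [315. 277.]
wrist [315. 292.]
wrist [310. 291.]
wrist [311. 269.]
scene [307. 256.]
scene [307. 251.]
scene [307. 249.]
scene [307. 257.]
[[ 8.00528999e-01 -5.75358070e-01 -1.67679495e-01  5.30189574e-01]
 [ 5.99293359e-01  7.68139385e-01  2.25409306e-01 -4.70260052e-05]
 [-8.89838869e-04 -2.80935894e-01  9.59726123e-01  3.04381013e-01]
 [ 0.00000000e+00  0.00000000e+00  0.00000000e+00  1.00000000e+00]]
```

View pics/6.png

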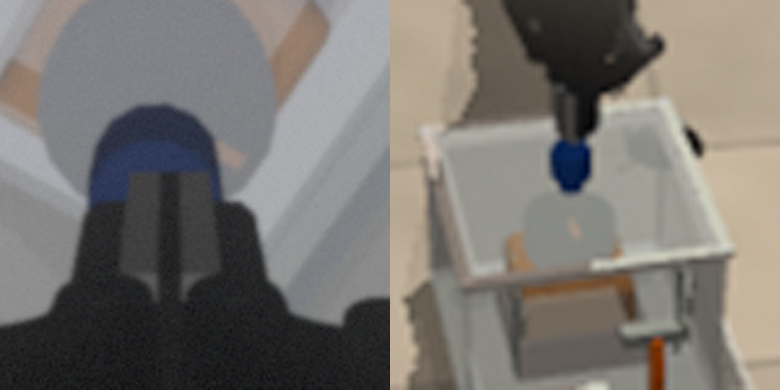

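Emit:
{"name": "arm_command", "arguments": {"series": [{"offset":[0,0,-3],"rotation":[0,0,0],"jaw":0},{"offset":[0,0,-3],"rotation":[0,0,0],"jaw":0},{"offset":[0,0,-1],"rotation":[0,0,0],"jaw":0},{"offset":[0,0,0],"rotation":[0,0,0],"jaw":0}]}}

```text
t: 5.45
position: [0.571, -0.0562, 0.1997]
eef_rot: [[0.8, 0.599, -0.003], [0.599, -0.8, -0.006], [-0.006, 0.003, -1.0]]
contact_force: [0.2, 0.7, -0.2]
width: -0.0001
```

```bash
cat >> h.py <<'E'
def px(cam,P):
    c=arm.get_calibration(cam); p=np.linalg.inv(np.array(c["T"]))@np.r_[P,1]
    return np.array([c["cx"]+c["fx"]*p[0]/-p[2], c["cy"]-c["fy"]*p[1]/-p[2]])
def crop(im,x,y,w,h,W,H,marks=()):
    o=cv2.resize(im[y:y+h,x:x+w],(W,H),interpolation=cv2.INTER_CUBIC)
    for u,col in marks: cv2.circle(o,(int((u[0]-x)*W/w),int((u[1]-y)*H/h)),3,col,-1)
    return o
E
python3 - <<'E'
from h import *
s=st(); P=s["position"]; R=np.array(s["eef_rot"])
a=arm.snapshot("scene"); b=arm.snapshot("wrist")
g=(0,0,255);y=(0,255,255)
k=np.array([.5705,-.057,.152])
A=crop(a,270,190,100,100,390,390,[(px("scene",P),g),(px("scene",k),(0,255,0)),(px("scene",P-R[:,2]*.02),y)])
B=crop(b,220,180,200,200,390,390,[(px("wrist",P),g),(px("wrist",P-R[:,1]*.011),(255,0,255)),(px("wrist",P-R[:,2]*.02),y),(px("wrist",k),(0,255,0))])
cv2.imwrite("pics/7.png",np.hstack([A,B]))
E
```

```text
5.45 pos [ 0.571  -0.0562  0.1997] F [ 0.2  0.7 -0.2] M [-0.01 -0.03  0.02] w -0.0001
[[0.8, 0.599, -0.003], [0.599, -0.8, -0.006], [-0.006, 0.003, -1.0]] [-0.61  0.21  0.73  1.68 -0.14  1.31  0.79]
```

View pics/7.png

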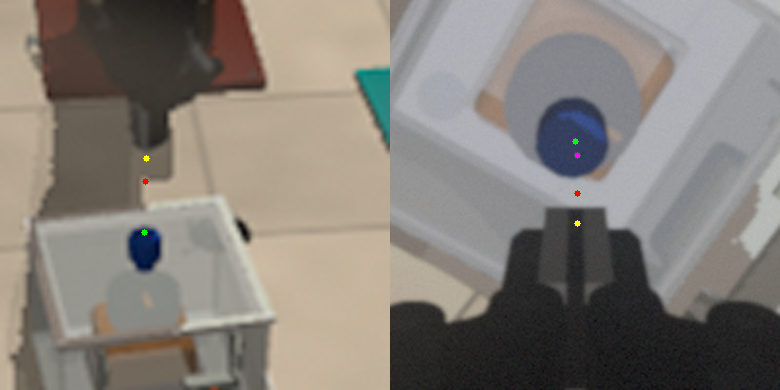

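Pictures 6 and 7 show the real fingertips at about row 148 of the scene crop, while the reported TCP projects to row 181. The knob mark does land on the knob. So the true tips sit about 28 mm behind the reported TCP, and the grip closed above the knob. I'll work with that offset and watch the forces.

Emit:
{"name": "arm_command", "arguments": {"series": [{"offset":[0,0,1],"rotation":[0,0,0],"jaw":0.65},{"offset":[0,0,2.5],"rotation":[0,0,0],"jaw":0.65},{"offset":[0,0,2.5],"rotation":[0,0,0],"jaw":0.65},{"offset":[0,0,2],"rotation":[0,0,0],"jaw":0.65},{"offset":[0,0,1],"rotation":[0,0,0],"jaw":0.65},{"offset":[0,0,0.3],"rotation":[0,0,0],"jaw":0.65},{"offset":[0,0,0],"rotation":[0,0,0],"jaw":0.65}]}}

```text
t: 6.13
position: [0.5641, -0.0568, 0.0902]
eef_rot: [[0.801, 0.599, -0.015], [0.599, -0.801, -0.008], [-0.017, -0.003, -1.0]]
contact_force: [-0.7, -0.4, 0.1]
width: 0.0554
```

```bash
python3 - <<'E'
from h import *
st()
E
```

```text
6.13 pos [ 0.5641 -0.0568  0.0902] F [-0.7 -0.4  0.1] M [-0.   -0.03 -0.  ] w 0.0554
[[0.801, 0.599, -0.015], [0.599, -0.801, -0.008], [-0.017, -0.003, -1.0]] [-0.57  0.31  0.7   1.82 -0.21  1.11  0.84]
```

Emit:
{"name": "arm_command", "arguments": {"series": [{"offset":[0.5,0.35,-0.6],"rotation":[0,0.016,0],"jaw":0.65},{"offset":[0,0,0],"rotation":[0,0,0],"jaw":0.4},{"offset":[0,0,0],"rotation":[0,0,0],"jaw":0},{"offset":[0,0,0],"rotation":[0,0,0],"jaw":0},{"offset":[0,0,0],"rotation":[0,0,0],"jaw":0},{"offset":[0,0,0],"rotation":[0,0,0],"jaw":0}], "squeeze": 50}}

```text
t: 6.63
position: [0.5731, -0.0569, 0.1]
eef_rot: [[0.801, 0.599, 0.004], [0.599, -0.801, 0.003], [0.005, -0.001, -1.0]]
contact_force: [-0.3, 0.4, -1.2]
width: 0.0241
```

```bash
python3 - <<'E'
from h import *
st()
E
```

```text
6.63 pos [ 0.5731 -0.0569  0.1   ] F [-0.3  0.4 -1.2] M [ 0.07  0.03 -0.02] w 0.0241
[[0.801, 0.599, 0.004], [0.599, -0.801, 0.003], [0.005, -0.001, -1.0]] [-0.57  0.3   0.7   1.8  -0.22  1.11  0.85]
```

Emit:
{"name": "arm_command", "arguments": {"series": [{"offset":[0,0,-1],"rotation":[0,0,0],"jaw":0},{"offset":[0,0,-1.5],"rotation":[0,0,0],"jaw":0},{"offset":[0,0,-2],"rotation":[0,0,0],"jaw":0},{"offset":[0,0,-2],"rotation":[0,0,0],"jaw":0},{"offset":[0,0,-1.5],"rotation":[0,0,0],"jaw":0}]}}

```text
t: 7.05
position: [0.5702, -0.0572, 0.1824]
eef_rot: [[0.801, 0.598, -0.003], [0.598, -0.801, 0.002], [-0.001, -0.003, -1.0]]
contact_force: [0.3, -0.3, -0.8]
width: 0.0242
```

```bash
python3 - <<'E'
from h import *
st(); arm.snapshot("scene"); spots("scene",["lid","lid_knob"])
E
```

```text
7.05 pos [ 0.5702 -0.0572  0.1824] F [ 0.3 -0.3 -0.8] M [-0.02 -0.02  0.02] w 0.0242
[[0.801, 0.598, -0.003], [0.598, -0.801, 0.002], [-0.001, -0.003, -1.0]] [-0.6   0.22  0.73  1.71 -0.15  1.28  0.8 ]
scene lid 0.96 [0.1811 0.3028 0.006 ]
scene lid 0.96 [ 0.3191 -0.5275  0.0093]
scene lid 0.66 [ 0.5742 -0.0557  0.2043]
scene lid_knob 0.97 [0.1785 0.3001 0.0286]
scene lid_knob 0.78 [ 0.3193 -0.5273  0.0281]
scene lid_knob 0.74 [ 0.5715 -0.0573  0.2262]
```

Emit:
{"name": "arm_command", "arguments": {"series": [{"offset":[0.6,-1.4,0],"rotation":[0,0,0],"jaw":0},{"offset":[1.1,-2.5,0],"rotation":[0,0,0],"jaw":0},{"offset":[1.2,-2.8,0],"rotation":[0,0,0],"jaw":0},{"offset":[1.2,-2.8,0],"rotation":[0,0,0],"jaw":0},{"offset":[1.2,-2.8,0],"rotation":[0,0,0],"jaw":0},{"offset":[1.2,-2.8,0],"rotation":[0,0,0],"jaw":0},{"offset":[1.2,-2.8,0],"rotation":[0,0,0],"jaw":0},{"offset":[1.2,-2.8,0],"rotation":[0,0,0],"jaw":0}]}}

```text
t: 7.87
position: [0.5137, 0.1608, 0.1752]
eef_rot: [[0.81, 0.586, -0.008], [0.586, -0.81, -0.004], [-0.009, -0.002, -1.0]]
contact_force: [0.1, 0.5, -1.4]
width: 0.024
```

Emit:
{"name": "arm_command", "arguments": {"series": [{"offset":[1.2,-2.8,0],"rotation":[0,0,0],"jaw":0},{"offset":[1.2,-2.8,0],"rotation":[0,0,0],"jaw":0},{"offset":[1.2,-2.8,0],"rotation":[0,0,0],"jaw":0},{"offset":[1.2,-2.8,0],"rotation":[0,0,0],"jaw":0},{"offset":[1.0,-2.0,0],"rotation":[0,0,0],"jaw":0},{"offset":[0.5,-1.0,0],"rotation":[0,0,0],"jaw":0},{"offset":[0,0,0],"rotation":[0,0,0],"jaw":0}]}}

```text
t: 8.45
position: [0.4708, 0.3257, 0.1668]
eef_rot: [[0.804, 0.595, -0.018], [0.595, -0.804, -0.008], [-0.02, -0.004, -1.0]]
contact_force: [-0.9, -0.0, -0.0]
width: 0.0244
```

```bash
python3 - <<'E'
from h import *
st(); arm.snapshot("scene");arm.snapshot("top"); spots("scene",["lid"]);spots("top",["lid"]); rect("top","lid",.2,3)
E
```

```text
8.45 pos [0.4708 0.3257 0.1668] F [-0.9 -0.  -0. ] M [-0.05  0.01 -0.01] w 0.0244
[[0.804, 0.595, -0.018], [0.595, -0.804, -0.008], [-0.02, -0.004, -1.0]] [-1.08  0.22  0.46  1.7  -0.11  1.26  0.05]
scene lid 0.79 [ 0.3181 -0.5253  0.0109]
scene lid 0.57 [0.4773 0.3308 0.1858]
scene lid 0.22 [0.473  0.3419 0.0024]
top lid 0.94 [0.4735 0.3199 0.1872]
top lid 0.83 [ 0.3188 -0.5284  0.0029]
top lid 0.81 [0.2272 0.2072 0.0902 0.0469 6.2533] pix [[221.0, 321.0], [241.0, 320.0], [243.0, 359.0], [223.0, 360.0]]
top lid 0.74 [0.4731 0.2913 0.1646 0.1109 5.4553] pix [[178.0, 203.0], [224.0, 200.0], [228.0, 267.0], [182.0, 270.0]]
top lid 0.64 [ 0.3176 -0.4482  0.1432  0.1482 10.8728] pix [[475.0, 284.0], [535.0, 273.0], [546.0, 334.0], [485.0, 344.0]]
```

Emit:
{"name": "arm_command", "arguments": {"series": [{"offset":[1.1,-1.2,0.5],"rotation":[0,0.02,0.04],"jaw":0},{"offset":[0,0,2],"rotation":[0,0,0.035],"jaw":0},{"offset":[0,0,3],"rotation":[0,0,0],"jaw":0},{"offset":[0,0,3],"rotation":[0,0,0],"jaw":0},{"offset":[0,0,2],"rotation":[0,0,0],"jaw":0},{"offset":[0,0,1],"rotation":[0,0,0],"jaw":0},{"offset":[0,0,0],"rotation":[0,0,0],"jaw":0},{"offset":[0,0,0],"rotation":[0,0,0],"jaw":0}]}}

```text
t: 9.37
position: [0.4838, 0.3277, 0.0538]
eef_rot: [[0.861, 0.508, 0.008], [0.508, -0.861, 0.008], [0.011, -0.003, -1.0]]
contact_force: [0.3, 0.7, -0.6]
width: 0.0239
```

```bash
python3 - <<'E'
from h import *
st(); a=arm.snapshot("scene");arm.snapshot("top"); spots("scene",["lid"]);spots("top",["lid"]); rect("top","lid",.07,3)
E
```

```text
9.37 pos [0.4838 0.3277 0.0538] F [ 0.3  0.7 -0.6] M [-0.06 -0.02  0.01] w 0.0239
[[0.861, 0.508, 0.008], [0.508, -0.861, 0.008], [0.011, -0.003, -1.0]] [-1.05  0.33  0.46  1.82 -0.17  1.01  0.01]
scene lid 0.95 [0.4911 0.3285 0.0763]
scene lid 0.87 [ 0.3164 -0.5282  0.0095]
scene lid 0.73 [0.1807 0.2983 0.0053]
top lid 0.66 [ 0.3215 -0.531   0.0053]
top lid 0.88 [ 0.2005  0.2134  0.1435  0.0526 20.296 ] pix [[221.0, 323.0], [240.0, 317.0], [256.0, 370.0], [237.0, 376.0]]
top lid 0.62 [0.4866 0.3046 0.1682 0.1277 1.5794] pix [[187.0, 206.0], [234.0, 206.0], [234.0, 268.0], [187.0, 268.0]]
```

Emit:
{"name": "arm_command", "arguments": {"series": [{"offset":[-0.2,-1.0,0.5],"rotation":[0,-0.01,0],"jaw":0},{"offset":[0,-0.8,1.0],"rotation":[0,0,0],"jaw":0},{"offset":[0,0,1.0],"rotation":[0,0,0],"jaw":0},{"offset":[0,0,0.8],"rotation":[0,0,0],"jaw":0},{"offset":[0,0,0],"rotation":[0,0,0],"jaw":0},{"offset":[0,0,0],"rotation":[0,0,0],"jaw":0}]}}

```text
t: 10.12
position: [0.4716, 0.3481, 0.0195]
eef_rot: [[0.859, 0.512, 0.001], [0.512, -0.859, 0.007], [0.005, -0.006, -1.0]]
contact_force: [-0.1, -0.1, -0.8]
width: 0.0245
```

```bash
python3 - <<'E'
from h import *
st(); a=arm.snapshot("scene"); spots("scene",["lid"])
cv2.imwrite("pics/8.png",crop(a,350,200,150,110,750,550))
E
```

```text
10.12 pos [0.4716 0.3481 0.0195] F [-0.1 -0.1 -0.8] M [-0.02  0.03  0.02] w 0.0245
[[0.859, 0.512, 0.001], [0.512, -0.859, 0.007], [0.005, -0.006, -1.0]] [-1.07  0.38  0.43  1.84 -0.2   0.96 -0.01]
scene lid 0.73 [ 0.3172 -0.527   0.0116]
scene lid 0.64 [0.1822 0.3002 0.0076]
scene lid 0.56 [0.4803 0.351  0.0393]
```

View pics/8.png

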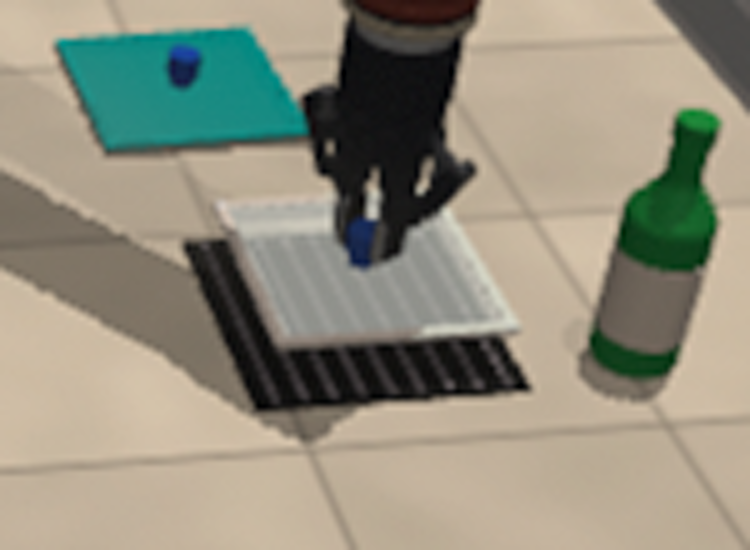

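The view shows the lid level and about 3 cm above the mat, near (370,270) in the crop. It needs a shift of about 5 mm towards −y, then it can be lowered.

Emit:
{"name": "arm_command", "arguments": {"series": [{"offset":[-0.2,0.4,0.5],"rotation":[-0.004,-0.004,0],"jaw":0},{"offset":[0,0,0.7],"rotation":[0,0,0],"jaw":0},{"offset":[0,0,0.5],"rotation":[0,0,0],"jaw":0},{"offset":[0,0,0.3],"rotation":[0,0,0],"jaw":0},{"offset":[0,0,0.2],"rotation":[0,0,0],"jaw":0},{"offset":[0,0,0],"rotation":[0,0,0],"jaw":0}]}}

```text
t: 10.72
position: [0.4733, 0.3423, -0.0036]
eef_rot: [[0.86, 0.51, 0.001], [0.51, -0.86, 0.002], [0.002, -0.001, -1.0]]
contact_force: [0.3, -0.3, -1.3]
width: 0.0242
```

```bash
python3 - <<'E'
from h import *
st()
E
```

```text
10.72 pos [ 0.4733  0.3423 -0.0036] F [ 0.3 -0.3 -1.3] M [0.01 0.03 0.02] w 0.0242
[[0.86, 0.51, 0.001], [0.51, -0.86, 0.002], [0.002, -0.001, -1.0]] [-1.06  0.41  0.43  1.86 -0.21  0.92  0.01]
```

Emit:
{"name": "arm_command", "arguments": {"series": [{"offset":[0,0,0.3],"rotation":[0,0,0],"jaw":0},{"offset":[0,0,0.1],"rotation":[0,0,0],"jaw":0},{"offset":[0,0,0.1],"rotation":[0,0,0],"jaw":0}]}}

```text
t: 10.97
position: [0.4736, 0.3425, -0.0088]
eef_rot: [[0.86, 0.51, 0.001], [0.51, -0.86, 0.002], [0.002, -0.001, -1.0]]
contact_force: [1.0, -0.2, -2.2]
width: 0.0239
```

Emit:
{"name": "arm_command", "arguments": {"series": [{"offset":[0,0,0.1],"rotation":[0,0,0],"jaw":0},{"offset":[0,0,0.1],"rotation":[0,0,0],"jaw":0}]}}

```text
t: 11.13
position: [0.4736, 0.3426, -0.0096]
eef_rot: [[0.86, 0.51, 0.001], [0.51, -0.86, 0.003], [0.002, -0.002, -1.0]]
contact_force: [-7.0, -5.0, 19.6]
width: 0.024
```

Emit:
{"name": "arm_command", "arguments": {"series": [{"offset":[0,0,-0.05],"rotation":[0,0,0],"jaw":0},{"offset":[0,0,0],"rotation":[0,0,0],"jaw":0.4},{"offset":[0,0,0],"rotation":[0,0,0],"jaw":0.5},{"offset":[0,0,-0.3],"rotation":[0,0,0],"jaw":0.6},{"offset":[0,0,-0.5],"rotation":[0,0,0],"jaw":0.7},{"offset":[0,0,-1.5],"rotation":[0,0,0],"jaw":0.7},{"offset":[0,0,-3],"rotation":[0,0,0],"jaw":0.8},{"offset":[0,0,-4],"rotation":[0,0,0],"jaw":1}]}}

```text
t: 11.8
position: [0.4696, 0.3394, 0.0807]
eef_rot: [[0.86, 0.51, -0.007], [0.51, -0.86, -0.006], [-0.009, 0.002, -1.0]]
contact_force: [0.1, 0.5, 0.3]
width: 0.0785
```

```bash
python3 - <<'E'
from h import *
st(); arm.snapshot("scene");arm.snapshot("top"); spots("scene",["lid"]);spots("top",["lid","mat"]); rect("top","lid",.014,3)
spots("scene",["caddy","jar","cap","jar_mouth"]);spots("top",["caddy","jar","cap","jar_mouth"]);rect("top","caddy",.118,3)
E
```

```text
11.8 pos [0.4696 0.3394 0.0807] F [0.1 0.5 0.3] M [ 0.06 -0.05  0.03] w 0.0785
[[0.86, 0.51, -0.007], [0.51, -0.86, -0.006], [-0.009, 0.002, -1.0]] [-1.09  0.31  0.46  1.79 -0.15  1.09 -0.04]
scene lid 0.92 [0.1838 0.2977 0.0058]
scene lid 0.71 [ 0.5703 -0.0586  0.1007]
scene lid 0.7 [ 0.3171 -0.5267  0.0108]
top lid 0.96 [0.4764 0.3375 0.0095]
top lid 0.81 [0.1797 0.2924 0.0071]
top lid 0.74 [0.3661 0.0321 0.0031]
top mat 0.5 [ 0.5734 -0.0586 -0.0015]
top mat 0.21 [ 0.574  -0.0605  0.0094]
top lid 0.87 [ 0.318  -0.5277  0.1656  0.1677 10.6264] pix [[476.0, 284.0], [534.0, 272.0], [546.0, 333.0], [488.0, 344.0]]
top lid 0.61 [0.1824 0.2486 0.158  0.0766 4.2872] pix [[214.0, 322.0], [242.0, 321.0], [243.0, 380.0], [215.0, 381.0]]
top lid 0.55 [0.4742 0.3252 0.1679 0.1416 0.6397] pix [[181.0, 273.0], [183.0, 214.0], [233.0, 216.0], [231.0, 274.0]]
scene caddy 0.57 [ 0.5727 -0.0599 -0.0006]
scene jar 0.6 [ 0.5738 -0.0614  0.0072]
scene cap 0.6 [ 0.5731 -0.0627  0.0702]
scene cap 0.33 [7.976e-01 3.690e-02 7.000e-04]
scene jar_mouth 0.46 [ 0.5755 -0.0581  0.0946]
top caddy 0.67 [ 0.5762 -0.0577 -0.0011]
top jar 0.8 [ 0.5737 -0.059   0.0071]
top cap 0.82 [ 0.5739 -0.0576  0.0738]
top jar_mouth 0.95 [ 0.5736 -0.0602  0.0931]
top jar_mouth 0.62 [ 0.4941 -0.3403 -0.0012]
top caddy 0.72 [ 0.5913 -0.0595  0.2297  0.1633  5.768 ] pix [[313.0, 158.0], [375.0, 154.0], [381.0, 240.0], [319.0, 244.0]]
```

Emit:
{"name": "arm_command", "arguments": {"series": [{"offset":[-0.3,1.0,-3.5],"rotation":[0,0,0],"jaw":1},{"offset":[-0.8,2.6,-3],"rotation":[0,0,0],"jaw":1},{"offset":[-0.9,3.0,-2.5],"rotation":[0,0,0],"jaw":1},{"offset":[-0.9,3.0,-2.5],"rotation":[0,0,0],"jaw":1},{"offset":[-1.0,3.5,-1.5],"rotation":[0,0,0],"jaw":1},{"offset":[-1.0,3.7,-1],"rotation":[0,0,0],"jaw":1},{"offset":[-1.0,3.7,0],"rotation":[0,0,0],"jaw":1},{"offset":[-1.0,3.7,0],"rotation":[0,0,0],"jaw":1}]}}

```text
t: 13.22
position: [0.5357, 0.0985, 0.2277]
eef_rot: [[0.851, 0.526, -0.005], [0.526, -0.851, -0.003], [-0.006, 0.0, -1.0]]
contact_force: [1.0, -0.1, -0.2]
width: 0.0859
```

Emit:
{"name": "arm_command", "arguments": {"series": [{"offset":[-1.0,3.7,0],"rotation":[0,0,0],"jaw":1},{"offset":[-1.0,3.7,0],"rotation":[0,0,0],"jaw":1},{"offset":[-1.0,3.0,0],"rotation":[0,0,0],"jaw":1},{"offset":[-0.5,1.5,0],"rotation":[0,0,0.12],"jaw":1},{"offset":[0,0,0],"rotation":[0,0,0.12],"jaw":1},{"offset":[0,0,0],"rotation":[0,0,0.12],"jaw":1},{"offset":[0,0,0],"rotation":[0,0,0],"jaw":1}]}}

```text
t: 13.8
position: [0.5703, -0.0417, 0.2306]
eef_rot: [[0.986, 0.169, 0.001], [0.169, -0.986, -0.005], [-0.0, 0.005, -1.0]]
contact_force: [-0.3, 0.3, 0.1]
width: 0.0853
```

```bash
python3 - <<'E'
from h import *
st()
a=arm.snapshot("wrist");cv2.imwrite("pics/9.png",a)
spots("wrist",["cap","caddy","jar","jar_mouth","thread_exit"]); rect("wrist","caddy",.118)
for d in arm.outline_of("wrist","cap")[:1]:
    m=d["pixels"]; print(d["p"],m.sum()); p=np.argwhere(m)[:,::-1]; print(p.min(0),p.max(0))
    e=cv2.minEnclosingCircle(p.astype(np.float32)); print(e); c=arm.get_calibration("wrist"); print(pj(c,p.mean(0),.1005))
E
```

```text
13.8 pos [ 0.5703 -0.0417  0.2306] F [-0.3  0.3  0.1] M [ 0.05 -0.02  0.  ] w 0.0853
[[0.986, 0.169, 0.001], [0.169, -0.986, -0.005], [-0.0, 0.005, -1.0]] [-0.7   0.19  0.8   1.64 -0.13  1.37  0.29]
wrist cap 0.97 [ 0.5688 -0.0626  0.0757]
wrist jar 0.92 [ 0.5725 -0.0598  0.0048]
wrist jar 0.19 [ 0.5703 -0.0627  0.0756]
wrist caddy 0.85 [ 0.5961 -0.0537  0.2088  0.1624  6.3567] pix [[209.0, 323.0], [220.0, 142.0], [478.0, 159.0], [466.0, 340.0]]
0.92 3265
[281 207] [343 271]
((312.0376892089844, 239.01507568359375), 32.76347732543945)
[ 0.57104471 -0.05532541  0.1005    ]
```

View pics/9.png

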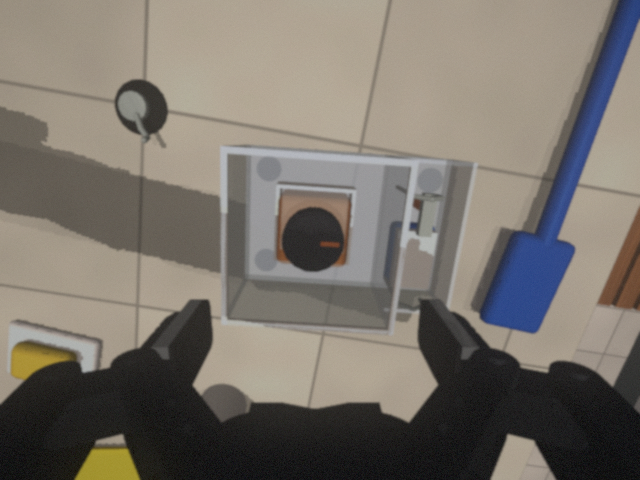

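The wrist view shows the caddy open, with the cap at (312,239) and its orange mark pointing right at (330,244). The jar is seated. I'll move down closer and measure again.

Emit:
{"name": "arm_command", "arguments": {"series": [{"offset":[-0.1,1.0,1.5],"rotation":[0.005,0,0],"jaw":1},{"offset":[0,0.8,2.5],"rotation":[0,0,0],"jaw":1},{"offset":[0,0,2.0],"rotation":[0,0,0],"jaw":1},{"offset":[0,0,0],"rotation":[0,0,0],"jaw":1},{"offset":[0,0,0],"rotation":[0,0,0],"jaw":1}]}}

```text
t: 14.62
position: [0.574, -0.0566, 0.1702]
eef_rot: [[0.982, 0.187, 0.003], [0.187, -0.982, 0.002], [0.003, -0.001, -1.0]]
contact_force: [-0.4, 0.3, -0.3]
width: 0.0855
```

```bash
python3 - <<'E'
from h import *
s=st(); c=arm.get_calibration("wrist"); P=s["position"]
a=arm.snapshot("wrist")
spots("wrist",["cap","jar","jar_mouth","caddy"])
m=arm.outline_of("wrist","cap")[0]["pixels"]; p=np.argwhere(m)[:,::-1]; print(p.min(0),p.max(0))
hsv=cv2.cvtColor(a,cv2.COLOR_BGR2HSV); o=cv2.erode(cv2.morphologyEx(m.astype(np.uint8),cv2.MORPH_CLOSE,np.ones((15,15))),np.ones((9,9)))>0
o&=(hsv[...,1]>130)&(hsv[...,2]>60); q=np.argwhere(o)[:,::-1]; print(len(q))
if len(q)>5:
    W=np.array([pj(c,u,.1005)[:2] for u in q],np.float32); v=cv2.fitLine(W,2,0,.01,.01).ravel(); print("mark",np.round(v,4),"yaw",np.arctan2(v[1],v[0]), "ends",W.min(0),W.max(0))
# model fit of the cap silhouette: cylinder r 28.5, z .075-.1005
from scipy.optimize import minimize
def hull(x,y):
    t=np.linspace(0,2*np.pi,40); return cv2.convexHull(np.array([px("wrist",[x+.0285*np.cos(k),y+.0285*np.sin(k),z]) for z in (.075,.1005) for k in t],np.float32))
def cost(v):
    k=np.zeros(m.shape,np.uint8); cv2.fillPoly(k,[np.round(hull(*v)*16).astype(np.int32)],1,shift=4); return (k.astype(bool)^m).sum()
r=minimize(cost,[.5725,-.0595],method="Nelder-Mead",options=dict(initial_simplex=[[.5725,-.0595],[.578,-.0595],[.5725,-.054]],xatol=2e-4)); print(r.x,r.fun,m.sum())
h=hull(*r.x)[:,0]
cv2.polylines(a,[h.astype(int)],1,(0,255,0),1)
cv2.imwrite("pics/10.png",a)
E
```

```text
14.62 pos [ 0.574  -0.0566  0.1702] F [-0.4  0.3 -0.3] M [ 0.02 -0.05  0.02] w 0.0855
[[0.982, 0.187, 0.003], [0.187, -0.982, 0.002], [0.003, -0.001, -1.0]] [-0.65  0.24  0.79  1.72 -0.18  1.25  0.37]
wrist cap 0.67 [ 0.5674 -0.0617  0.0779]
wrist caddy 0.16 [ 0.5698 -0.0638  0.075 ]
[272 202] [348 282]
127
mark [ 0.9957  0.0925  0.5869 -0.0592] yaw 0.09264163 ends [ 0.5787195  -0.06191829] [ 0.59543896 -0.05671431]
[ 0.57201392 -0.06009753] 123.0 4825
```

View pics/10.png

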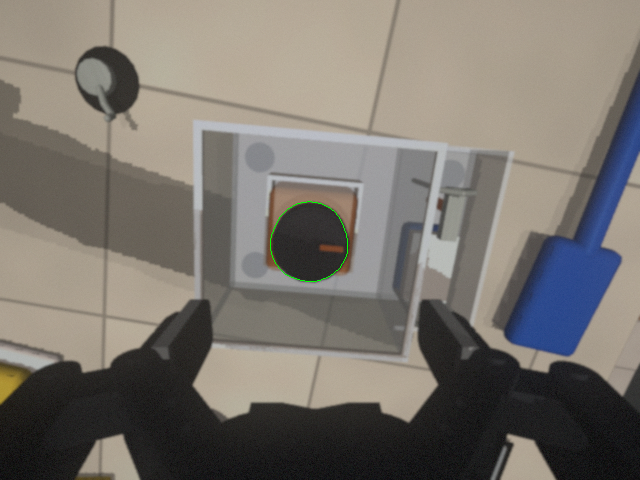

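The silhouette fit, drawn in green, matches the cap outline at (310,242). It puts the cap centre at (0.572, −0.060). The mark's yaw is 0.093 and the caddy's yaw is about 0.105. Descending now.

Emit:
{"name": "arm_command", "arguments": {"series": [{"offset":[-0.2,0.3,1.5],"rotation":[0,-0.003,0],"jaw":1},{"offset":[0,0,3.0],"rotation":[0,0,0],"jaw":1},{"offset":[0,0,2.5],"rotation":[0,0,0],"jaw":1},{"offset":[0,0,1.0],"rotation":[0,0,0],"jaw":1},{"offset":[0,0,0],"rotation":[0,0,0],"jaw":1},{"offset":[0,0,0],"rotation":[0,0,0],"jaw":1}]}}

```text
t: 15.42
position: [0.5776, -0.0586, 0.0939]
eef_rot: [[0.982, 0.189, 0.011], [0.189, -0.982, 0.003], [0.011, -0.001, -1.0]]
contact_force: [1.0, 0.2, 0.4]
width: 0.0852
```

```bash
python3 - <<'E'
from h import *
st()
E
```

```text
15.42 pos [ 0.5776 -0.0586  0.0939] F [1.  0.2 0.4] M [-0.02 -0.02 -0.04] w 0.0852
[[0.982, 0.189, 0.011], [0.189, -0.982, 0.003], [0.011, -0.001, -1.0]] [-0.61  0.32  0.77  1.81 -0.26  1.1   0.44]
```

Emit:
{"name": "arm_command", "arguments": {"series": [{"offset":[-0.55,0,0.5],"rotation":[0,-0.011,0],"jaw":1},{"offset":[0,0,1.0],"rotation":[0,0,0],"jaw":1},{"offset":[0,0,1.2],"rotation":[0,0,0],"jaw":1},{"offset":[0,0,0.7],"rotation":[0,0,0],"jaw":1},{"offset":[0,0,0],"rotation":[0,0,0],"jaw":1},{"offset":[0,0,0],"rotation":[0,0,0],"jaw":1}]}}

```text
t: 15.92
position: [0.5745, -0.0595, 0.0606]
eef_rot: [[0.982, 0.19, 0.004], [0.19, -0.982, 0.002], [0.004, -0.001, -1.0]]
contact_force: [0.8, -0.2, -0.1]
width: 0.0857
```

```bash
python3 - <<'E'
from h import *
st()
E
```

```text
15.92 pos [ 0.5745 -0.0595  0.0606] F [ 0.8 -0.2 -0.1] M [ 0.04 -0.05  0.03] w 0.0857
[[0.982, 0.19, 0.004], [0.19, -0.982, 0.002], [0.004, -0.001, -1.0]] [-0.59  0.36  0.75  1.84 -0.29  1.05  0.46]
```

Emit:
{"name": "arm_command", "arguments": {"series": [{"offset":[-0.3,0.05,0.5],"rotation":[0,-0.005,0],"jaw":1},{"offset":[0,0,0.7],"rotation":[0,0,0],"jaw":1},{"offset":[0,0,0.5],"rotation":[0,0,0],"jaw":1},{"offset":[0,0,0.2],"rotation":[0,0,0],"jaw":1},{"offset":[0,0,0],"rotation":[0,0,0],"jaw":1}]}}

```text
t: 16.33
position: [0.5715, -0.0607, 0.0399]
eef_rot: [[0.982, 0.19, -0.001], [0.19, -0.982, 0.001], [-0.001, -0.001, -1.0]]
contact_force: [0.5, -0.6, -0.0]
width: 0.0858
```

```bash
python3 - <<'E'
from h import *
st()
a=arm.snapshot("scene"); b=arm.snapshot("wrist")
cv2.imwrite("pics/11.png",np.hstack([crop(a,265,220,90,100,360,400),cv2.resize(b,(440,330))[:330] if 0 else cv2.resize(b,(440,400))]))
E
```

```text
16.33 pos [ 0.5715 -0.0607  0.0399] F [ 0.5 -0.6 -0. ] M [-0.04  0.08 -0.01] w 0.0858
[[0.982, 0.19, -0.001], [0.19, -0.982, 0.001], [-0.001, -0.001, -1.0]] [-0.58  0.39  0.74  1.86 -0.31  1.01  0.48]
```

View pics/11.png

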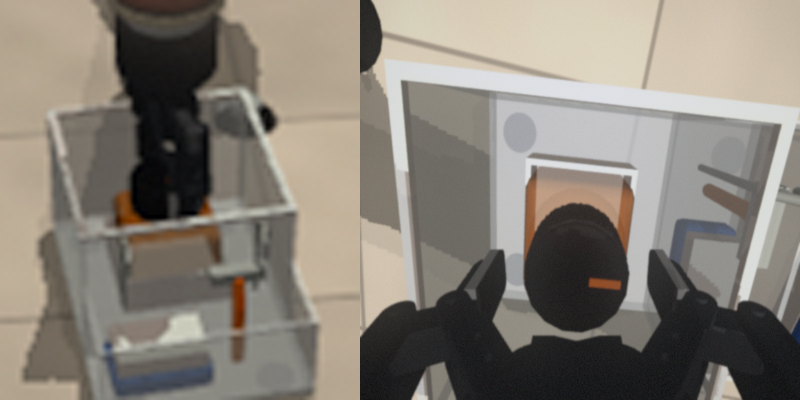

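The fingers straddle the cap evenly: tips at about (490,250) and (660,250) in the right half, cap at (577,265), with the mark visible. Closing on it now.

Emit:
{"name": "arm_command", "arguments": {"series": [{"offset":[0,0,0],"rotation":[0,0,0],"jaw":0.6},{"offset":[0,0,0],"rotation":[0,0,0],"jaw":0.3},{"offset":[0,0,0],"rotation":[0,0,0],"jaw":0.2},{"offset":[0,0,0],"rotation":[0,0,0],"jaw":0.2},{"offset":[0,0,0],"rotation":[0,0,0],"jaw":0.2}], "squeeze": 85}}

```text
t: 16.85
position: [0.5716, -0.0608, 0.0426]
eef_rot: [[0.982, 0.19, -0.001], [0.19, -0.982, 0.002], [-0.0, -0.002, -1.0]]
contact_force: [0.6, -0.5, -4.8]
width: 0.0562
```

```bash
cat >> h.py <<'E'
def mark(z):
    s=arm.get_state(); c=arm.get_calibration("wrist"); a=arm.snapshot("wrist"); h=cv2.cvtColor(a,cv2.COLOR_BGR2HSV)
    T=s["position"]; u=px("wrist",[T[0],T[1],z]).astype(int); w=np.zeros(a.shape[:2],np.uint8); cv2.circle(w,[int(k) for k in u],60,1,-1)
    o=((h[...,1]>130)&(h[...,2]>60)&(h[...,0]<20)&(w>0)).astype(np.uint8)
    n,l,stt,ce=cv2.connectedComponentsWithStats(o)
    for i in range(1,n):
        if stt[i,4]>40:
            W=np.array([pj(c,x,z)[:2] for x in np.argwhere(l==i)[:,::-1]],np.float32); v=cv2.fitLine(W,2,0,.01,.01).ravel(); m=W.mean(0)
            print("mark",stt[i,4],"mid",m,"lineyaw mod pi",round(float(np.arctan2(v[1],v[0])),3),"from tcp",round(float(np.arctan2(*(m-T[:2])[::-1])),3))
    return a
E
python3 - <<'E'
from h import *
st(); mark(.1005)
E
```

```text
16.85 pos [ 0.5716 -0.0608  0.0426] F [ 0.6 -0.5 -4.8] M [-0.03 -0.02 -0.02] w 0.0562
[[0.982, 0.19, -0.001], [0.19, -0.982, 0.002], [-0.0, -0.002, -1.0]] [-0.58  0.39  0.74  1.85 -0.3   1.02  0.48]
mark 500 mid [ 0.586049   -0.05958626] lineyaw mod pi 0.085 from tcp 0.085
```

Emit:
{"name": "arm_command", "arguments": {"series": [{"offset":[0,0,0.1],"rotation":[0,0,-0.06],"jaw":0.2},{"offset":[0,0,0],"rotation":[0,0,-0.08],"jaw":0.2},{"offset":[0,0,0],"rotation":[0,0,-0.08],"jaw":0.2},{"offset":[0,0,0],"rotation":[0,0,-0.08],"jaw":0.2}]}}

```text
t: 17.23
position: [0.5729, -0.0602, 0.0431]
eef_rot: [[0.879, 0.477, 0.002], [0.477, -0.879, 0.004], [0.003, -0.002, -1.0]]
contact_force: [-0.1, -0.3, 0.6]
width: 0.0559
```

```bash
python3 - <<'E'
from h import *
st(); mark(.1005)
E
```

```text
17.23 pos [ 0.5729 -0.0602  0.0431] F [-0.1 -0.3  0.6] M [-0.18  0.22 -0.45] w 0.0559
[[0.879, 0.477, 0.002], [0.477, -0.879, 0.004], [0.003, -0.002, -1.0]] [-0.53  0.37  0.67  1.85 -0.27  1.01  0.76]
mark 508 mid [ 0.5863918 -0.0549828] lineyaw mod pi 0.39 from tcp 0.367
```

Emit:
{"name": "arm_command", "arguments": {"series": [{"offset":[0,0,0],"rotation":[0,0,-0.09],"jaw":0.2},{"offset":[0,0,0],"rotation":[0,0,-0.09],"jaw":0.2},{"offset":[0,0,0],"rotation":[0,0,-0.09],"jaw":0.2},{"offset":[0,0,0],"rotation":[0,0,-0.09],"jaw":0.2},{"offset":[0,0,0],"rotation":[0,0,-0.09],"jaw":0.2}]}}

```text
t: 17.7
position: [0.573, -0.0594, 0.044]
eef_rot: [[0.574, 0.819, 0.002], [0.819, -0.574, 0.005], [0.005, -0.002, -1.0]]
contact_force: [-1.9, 1.3, 1.5]
width: 0.0557
```

```bash
python3 - <<'E'
from h import *
st(); mark(.1025)
E
```

```text
17.7 pos [ 0.573  -0.0594  0.044 ] F [-1.9  1.3  1.5] M [ 0.    0.49 -0.15] w 0.0557
[[0.574, 0.819, 0.002], [0.819, -0.574, 0.005], [0.005, -0.002, -1.0]] [-0.45  0.35  0.58  1.85 -0.23  1.01  1.18]
mark 529 mid [ 0.58214766 -0.0483255 ] lineyaw mod pi 0.854 from tcp 0.884
```

Emit:
{"name": "arm_command", "arguments": {"series": [{"offset":[0,0,0],"rotation":[0,0,-0.09],"jaw":0.2},{"offset":[0,0,0],"rotation":[0,0,-0.09],"jaw":0.2},{"offset":[0,0,0],"rotation":[0,0,-0.09],"jaw":0.2},{"offset":[0,0,0],"rotation":[0,0,-0.09],"jaw":0.2},{"offset":[0,0,0],"rotation":[0,0,-0.06],"jaw":0.2},{"offset":[0,0,0],"rotation":[0,0,0],"jaw":0.2}]}}

```text
t: 18.25
position: [0.5732, -0.0594, 0.0441]
eef_rot: [[0.185, 0.983, 0.002], [0.983, -0.186, 0.006], [0.006, 0.001, -1.0]]
contact_force: [0.2, 0.6, 0.3]
width: 0.0556
```

```bash
python3 - <<'E'
from h import *
st(); mark(.1035); spots("wrist",["jar","cap"]); rect("wrist","caddy",.118)
E
```

```text
18.25 pos [ 0.5732 -0.0594  0.0441] F [0.2 0.6 0.3] M [0.02 0.01 0.05] w 0.0556
[[0.185, 0.983, 0.002], [0.983, -0.186, 0.006], [0.006, 0.001, -1.0]] [-0.39  0.34  0.5   1.84 -0.2   1.    1.58]
mark 529 mid [ 0.5761919  -0.04568936] lineyaw mod pi 1.273 from tcp 1.359
wrist cap 0.59 [ 0.5707 -0.0626  0.0768]
wrist caddy 0.83 [ 0.5494 -0.0623  0.1155  0.1606  5.4224] pix [[-18.0, 83.0], [524.0, 20.0], [565.0, 383.0], [23.0, 445.0]]
```

Wrist moment has dropped to about zero and the mark is near 1.28 rad, about 1.18 relative to the jar, so the threads seem free. I'll add a small margin and then lift gently.

Emit:
{"name": "arm_command", "arguments": {"series": [{"offset":[0,0,0],"rotation":[0,0,-0.06],"jaw":0.2},{"offset":[0,0,0],"rotation":[0,-0.005,0],"jaw":0.2},{"offset":[0,0,-0.3],"rotation":[0,0,0],"jaw":0.2},{"offset":[0,0,-0.3],"rotation":[0,0,0],"jaw":0.2},{"offset":[0,0,0],"rotation":[0,0,0],"jaw":0.2}]}}

```text
t: 18.87
position: [0.5731, -0.0595, 0.0502]
eef_rot: [[0.139, 0.99, 0.001], [0.99, -0.139, -0.001], [-0.001, 0.001, -1.0]]
contact_force: [-0.0, 0.6, -1.4]
width: 0.0559
```

```bash
python3 - <<'E'
from h import *
st(); mark(.109)
E
```

```text
18.87 pos [ 0.5731 -0.0595  0.0502] F [-0.   0.6 -1.4] M [-0.03 -0.02 -0.01] w 0.0559
[[0.139, 0.99, 0.001], [0.99, -0.139, -0.001], [-0.001, 0.001, -1.0]] [-0.39  0.33  0.5   1.84 -0.18  1.02  1.61]
mark 511 mid [ 0.57569766 -0.04536866] lineyaw mod pi 1.327 from tcp 1.387
```

Emit:
{"name": "arm_command", "arguments": {"series": [{"offset":[0,0,-0.8],"rotation":[0,0,0],"jaw":0.2},{"offset":[0,0,-1.0],"rotation":[0,0,0],"jaw":0.2},{"offset":[0,0,-1.0],"rotation":[0,0,0],"jaw":0.2},{"offset":[0,0,-0.8],"rotation":[0,0,0],"jaw":0.2},{"offset":[0,0,-0.4],"rotation":[0,0,0],"jaw":0.2},{"offset":[0,0,0],"rotation":[0,0,0],"jaw":0.2},{"offset":[0,0,0],"rotation":[0,0,0],"jaw":0.2}]}}

```text
t: 19.5
position: [0.5737, -0.0595, 0.096]
eef_rot: [[0.141, 0.99, 0.003], [0.99, -0.141, -0.0], [0.0, 0.003, -1.0]]
contact_force: [0.7, -0.2, -0.7]
width: 0.0562
```

```bash
python3 - <<'E'
from h import *
s=st(); b=mark(s["position"][2]+.059); spots("wrist",["cap","jar","jar_mouth"])
a=arm.snapshot("scene"); spots("scene",["cap","jar","jar_mouth","lid"]); arm.snapshot("top"); spots("top",["lid","jar","pump_bottle"])
cv2.imwrite("pics/12.png",np.hstack([crop(a,255,200,230,115,480,400),cv2.resize(b,(320,400))]))
E
```

```text
19.5 pos [ 0.5737 -0.0595  0.096 ] F [ 0.7 -0.2 -0.7] M [-0.03 -0.02 -0.01] w 0.0562
[[0.141, 0.99, 0.003], [0.99, -0.141, -0.0], [0.0, 0.003, -1.0]] [-0.41  0.28  0.51  1.8  -0.15  1.1   1.58]
mark 510 mid [ 0.57612824 -0.04539081] lineyaw mod pi 1.321 from tcp 1.402
wrist cap 0.9 [ 0.5718 -0.0626  0.1267]
wrist jar 0.93 [ 0.5737 -0.0623  0.007 ]
scene cap 0.74 [ 0.5708 -0.06    0.1234]
scene jar 0.82 [ 0.5742 -0.0614  0.0085]
scene jar 0.18 [ 0.5726 -0.0596 -0.0008]
scene lid 0.9 [0.1774 0.3016 0.0068]
scene lid 0.88 [0.479  0.347  0.0088]
top lid 0.83 [0.4776 0.344  0.0085]
top lid 0.77 [ 0.3205 -0.5281  0.0054]
top lid 0.74 [0.1785 0.2959 0.0073]
top pump_bottle 0.93 [ 0.4942 -0.3375 -0.0006]
```

View pics/12.png

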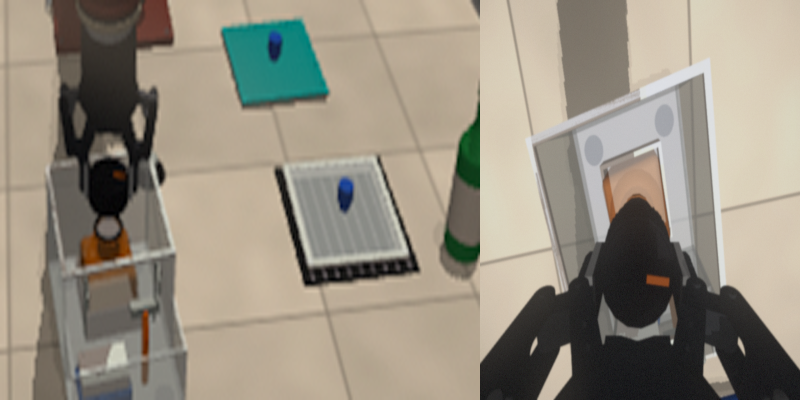

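The scene view shows the open jar with its mouth ring at (108,228), the cap held above it at (108,190), and the lid flat on the mat at (345,210). Cap height is 0.123 to 0.127 m and the jar is seated, so I'm handing in.

```bash
python3 -c "
from h import *
print(arm.hand_in()); st()"
```

```text
the job is handed in; nothing more can be done
None
the job is handed in; nothing more can be done
```

I set the lid flat on the mat, unscrewed the cap and handed in at about 19.7 s, still holding the cap level above the open jar.

**What I did:** I lowered the lid until it touched the mat (about 20 N), then let go. I turned the cap anticlockwise about 1.25 rad in total. The wrist moment had fallen to about zero by 1.19 rad, and I added about 0.05 rad as margin. I then lifted the cap straight up.

**Last checks:**

| Item | Reading |
|---|---|
| Lid | (0.478, 0.345), about 9 mm above the bench; mat centre is (0.475, 0.342) |
| Cap lower edge | 0.123–0.127 m by camera, about 3 cm above the mouth at 0.0945 m |
| Cap mark | about 1.32 rad, or 1.22 rad relative to the jar; the free window is 1.10–1.80 |
| Jar underside | about 7 mm above the bench, so still in its socket |
| Wrist load | about 1 N, so only the cap is hanging |

**What went wrong or disagreed:**
- The first grip on the knob closed on air just above it. The pictures put the real fingertips about 28 mm behind the reported TCP. I allowed for that from then on, and later contact with the mat fitted it.
- The networks sometimes returned the look-alike lids and once read the jar or caddy as a lid or mat; I ignored those reports.
- I did not measure every bystander again. The pump bottle was unmoved, and nothing looked disturbed in the pictures.

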